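# Hold a hotplate's carry handle in place for the screws

## Task

Switch the hotplate off by turning its dial fully anticlockwise, then pick up the loose carry handle, raise it to the black sprung pad on the hotplate's bare end and press the back of its plate squarely and level onto the pad, centred on it, with a steady push of about 10 newtons (the pad about half-way in). Finish while still gripping and pressing it there, so that I can drive the screws: do not let go. Leave the pan, jar, cup and screwdriver where they are.

Things in the scene. Friction and masses are not known exactly. Their poses are not given: they have to be found in the camera images.
- hotplate: Catering hotplate, fixed to the table: brushed steel body 260 (own x) x 340 (own y) mm, top 100 mm above the table, on rubber feet, black glass over most of its top. Origin: under the centre of the body, at table height; z up. Its -y end, the bare one, has the sprung pad, with the dial on the top near that end; the +y end has a handle already fitted, like the loose one.
- dial_grip (a point): Point on the axis of the dial, at the height to grip it. The dial is a black knob on the hotplate's top, its axis 65 mm in from the bare end, with a raised bar across it as the grip, gripped from above across its two flat sides. The bar is 46 mm long, 14 mm thick and 32 mm high, on a disc 48 mm across whose top is 114 mm above the table; the bar's top is at 144 mm, this point at 137 mm. The point's x axis runs along the bar and turns with it; z up.
- dial (a joint): Angle of the dial in rad: 0 = off, the anticlockwise end stop (seen from above), where the bar lies along the hotplate's x axis; grows clockwise up to 4.7. Starts between 0.5 and 1.3. Light friction (about 0.03 N m), stays where it is left.
- pad_face (a point): Centre of the outer face of the sprung pad, a black block 100 mm wide (own x), 44 mm high (z) and 12 mm thick, standing on two pins off the hotplate's bare end; the face's centre is 65 mm above the table. The point moves with the pad; its axes are parallel to the hotplate's, the face looks along -y, and the pad is pushed in along +y. At rest the face is 31 mm out from the hotplate's end.
- pad (a joint): How far the sprung pad is pushed in, in m: 0 at rest, stop at 0.016. The spring needs 2 N to start and 1 N more for each mm: 10 N at 0.008.
- handle: The loose carry handle, 0.3 kg or so, standing on the table. Flat steel plate 120 mm wide (own x), 60 mm high (z), 6 mm thick, at its +y side; two 8 mm thick steel cheeks, as high as the plate, reach out from its ends to -y and carry a black grip bar between them. Whole: 120 x 70 x 60 mm. Origin: centre of the underside; z up; +y points out of the plate's back, the face that goes against the pad.
- handle_grip (a point): Centre of the loose handle's grip bar, half-way up the handle (30 mm above its underside). The bar runs along the handle's x, 104 mm free between the cheeks, and is 14 mm thick (y) and 18 mm high (z). The free gap between bar and plate is 50 mm (y), open above and below. Axes as handle.
- handle_back (a point): Centre of the plate's back face, 63 mm from the grip bar's centre along the handle's +y and at the same height. This point goes to the centre of the pad's face. Axes as handle.
- pan: Bystander: open steel pan 108 x 176 x 65 mm; origin: centre of the underside.
- jar: Bystander: lidded spice jar, 64 mm across, 85 mm high; origin: centre of the underside.
- cup: Bystander: white cup, 84 mm across, 70 mm high; origin: centre of the underside.
- screwdriver: Bystander: screwdriver 200 mm long, lying on the table along its own x.

How it is judged (in metres and radians):
On the way, in this order (a step that is already met when the one before it is completed fails the run):
1. the dial is turned off, fully anticlockwise (value of joint dial below 0.08 rad), for 0.2 s.
2. the handle is held against the pad with the right push (contact force between handle and hotplate between 6 and 14 N and value of joint pad between 0.003 and 0.014 m and x of handle_back in the frame of pad_face between -0.01 and 0.01 m and z of handle_back in the frame of pad_face between -0.009 and 0.009 m and y of handle_grip in the frame of pad_face between -0.08 and -0.05 m and angle between the y axis of handle_back and the y axis of pad_face, either way round below 0.14 rad and angle between handle's own z axis and vertical below 0.14 rad and contact force between the fingers and handle above 3 N and value of joint dial below 0.08 rad), for 0.5 s.
At the end, for the whole second after the job is handed in: The robot grips the loose handle and holds its plate against the sprung pad with 6 to 14 N (pad 3 to 14 mm in), the plate's centre within 10 mm sideways and 9 mm in height of the pad's, square and level within 0.14 rad, the dial within 0.08 rad of off (all of step 2); the arm keeps its last pose, push and grip.
It fails at once if the pan was disturbed (moved over 25 mm) (distance of pan from where it was at the start of the episode above 0.025 m).
It fails at once if the jar was disturbed (moved over 25 mm) (distance of jar from where it was at the start of the episode above 0.025 m).
It fails at once if the cup was disturbed (moved over 25 mm) (distance of cup from where it was at the start of the episode above 0.025 m).
It fails at once if the screwdriver was disturbed (moved over 25 mm) (distance of screwdriver from where it was at the start of the episode above 0.025 m).
It also fails if it takes over 62 s, if anything falls off the work surface, if the arm or the gripper's body presses on something with over 40 N, if the wrist force passes 120 N, or if a joint passes its speed limit or range.

## Robot

A 7-joint arm with a two-finger parallel gripper is mounted at the origin on the work surface. World frame = base frame: x ahead of the robot, y to its left, z up, the work surface at z = 0. Lengths are in m, angles in degrees, forces in N, time in s.
With the tool pointing down it reaches from about 0.425 to 0.875 m from the base axis. Payload 4.7 kg.
Tool frame: the origin (TCP) lies at the very end of the fingers, on their centre line; the grasp point (between the pads) lies env.hold_point_z behind it (env.hold_point_z is the distance from the TCP to the grasp point, in m); z points along the fingers, y is the line along which they close (so a half turn about z gives the same grasp; the last joint's range is limited). The gripper opens to 87 mm and grips with 3 to 60 N. Pads are 19 mm wide; open, the fingers measure 117 mm over their backs; the gripper's body (75 mm by 190 mm) begins 51 mm behind the grasp point.
Start: joints at [78.1, 18.392, -4.016, 83.108, 1.295, 78.541, -3.26], TCP at [0.143, -0.634, 0.223] pointing down, gripper open.
Joint ranges: [-163.93, 163.93], [-17.29, 119.83], [-79.2, 71.16], [3.27, 140.29], [-89.18, 269.18], [5.43, 117.66], [-154.24, 154.24]. Speed limits (degrees/s): [147.25, 147.25, 180, 180, 180, 180, 180].

## Interface

Orientations are given as [roll, pitch, yaw] about the fixed x, y, z axes, in that order (R = Rz(yaw) Ry(pitch) Rx(roll)).
In Python, from cell import env gives the robot as it stands.
- The arm moves only by the shell command python3 -m jog 'ROWS' [FORCE]. ROWS is JSON, a list of rows, each an object with "dp": the shift along the tool's x, y, z in cm, a list of three; "twist": the turn about the tool's z in degrees; "fingers": the opening, from 0 (shut) to 1 (fully open). A call has 1 to 8 rows; each row is the pose to reach, as a shift and turn from the pose commanded when the call began, along the tool's axes at that moment; what a row does not reach only later rows make up. A row lasts 1/8 s, in which the tool goes at most 62.5 mm and 10.7 degrees, less where a joint would pass 70% of its speed; a pose out of reach is approached as far as the arm can. A call with a gripper value outside its range is refused whole. The fingers move at their own pace and stop on an object; FORCE is the grip in N (left out, the last holds). Time passes only in rows, so rows that repeat a pose let the fingers close. It gives the time, the measured TCP pose, the force, the opening and the grip force at its end, in the units of the state.
- env.get_obs(): the state, without advancing time (a new reading comes with each control period).
- env.read_camera(name): name is "side" or "top"; returns a dict with "pixels" (400x640x3 uint8, blue, green, red), "depth" (400x640 float32, m along the optical axis (not along the pixel's ray), 0 where there is no reading), "fx", "fy", "cx", "cy" (pixels), "rvec" (rotation vector, rad) and "tvec" (3), from world to camera coordinates, as OpenCV has them. Camera axes: x right, y down, z forward; pixel columns grow to the right and rows downward; lengths in m; the calibration is good to about 2 mm. A picture is of the moment at which its call begins.
- env.sign_off(): hands the job in; it is judged then, once.
The state is a dict: "time_s": time; "qpos": joint angles; "joint_velocities": joint speeds; "effort": joint torques, N m; "tool_pos": TCP position; "tool_rot": TCP orientation; "force": force on the tool from outside, world axes, zero at the start; "wrist_torque": the same for the moment, N m; "grip_width": finger opening in m; "grasp_force": force on a finger pad.
Only numpy, scipy, OpenCV 4.12 (cv2) and the standard library are available. Lean on these libraries where they do the work, as an engineer would, in place of code of your own. Each camera call takes 0.05 s, during which the arm holds its last target. There are 200 camera calls.

## Working session

There is one attempt and no reset: what is moved stays moved. The work goes in short steps, Python scripts to look and compute and a shell command to move; the robot and the scene stay as the last step left them, time stands still between calls to the robot, and variables do not carry over. Pictures are saved under pics/ and viewed, at most 10 in all, crops included, and the job is handed in when it is done.

```bash
mkdir -p pics; ls; python3 - <<'E'
from cell import env
import cv2,numpy as np
o=env.get_obs();print({k:np.round(v,3).tolist() for k,v in o.items()},env.hold_point_z)
for n in("top","side"):
    c=env.read_camera(n);cv2.imwrite(f"pics/{n}0.png",c["pixels"]);np.savez(f"pics/{n}0.npz",**c)
    R=cv2.Rodrigues(np.array(c["rvec"],float))[0];print(n,c["fx"],c["cx"],c["cy"],-R.T@np.array(c["tvec"]).ravel(),R[2])
E
```

```text
pics
{'time_s': 0.0, 'qpos': [78.098, 18.439, -4.016, 83.175, 1.296, 78.538, -3.26], 'joint_velocities': [-0.139, 0.005, 0.056, -0.031, 0.057, 0.063, -0.026], 'effort': [-0.0, -49.129, -0.404, -31.253, -0.064, 0.044, 0.0], 'tool_pos': [0.143, -0.634, 0.221], 'tool_rot': [-179.893, 0.006, 12.713], 'force': [0.478, -0.492, -1.742], 'wrist_torque': [-0.028, 0.079, -0.024], 'grasp_force': 0.0, 'grip_width': 0.087} 0.0187
top 520.9190278658664 315.60177896426467 197.7694703953259 [ 0.27331783 -0.08890114  1.56608354] [ 0.19361332 -0.00227829 -0.98107527]
side 460.88660906695384 318.3210603085751 199.0174408109528 [ 0.41576291 -0.9479343   1.09446637] [ 0.12991202  0.64247398 -0.75521524]
```

View pics/top0.png

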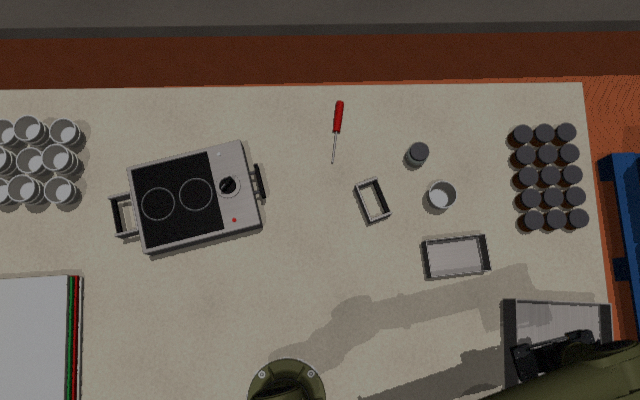

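View pics/side0.png

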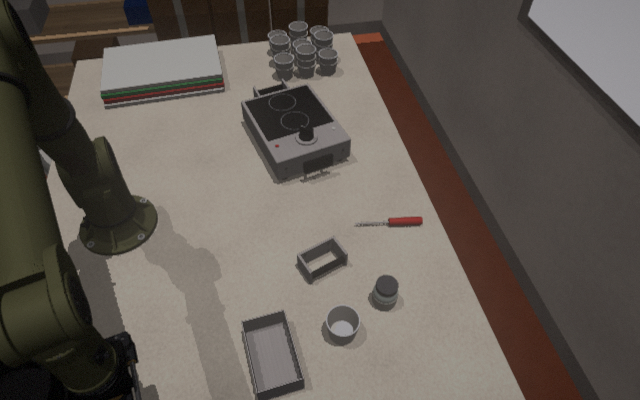

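The top view shows the hotplate at about (195,195), the dial at (228,185), the pad at (260,183), the loose handle at (373,200), the screwdriver at (337,130), the jar at (417,154), the cup at (440,195) and the pan at (455,256). The side view shows the handle at (322,258) and the dial at (306,132). Next I'll zoom in and measure with depth.

```bash
cat > h.py <<'E'
import numpy as np,cv2
def world(c):
    R=cv2.Rodrigues(np.array(c["rvec"],float))[0];t=np.array(c["tvec"],float).ravel()
    v,u=np.mgrid[:400,:640];d=c["depth"]
    P=np.stack([(u-c["cx"])/c["fx"]*d,(v-c["cy"])/c["fy"]*d,d],-1)
    return (P-t)@R
def ray(c,u,v,z):
    R=cv2.Rodrigues(np.array(c["rvec"],float))[0];t=np.array(c["tvec"],float).ravel()
    o=-R.T@t;d=R.T@np.array([(u-c["cx"])/c["fx"],(v-c["cy"])/c["fy"],1]);return o+d*(z-o[2])/d[2]
E
python3 - <<'E'
import numpy as np,cv2
from h import *
T=dict(np.load("pics/top0.npz"));S=dict(np.load("pics/side0.npz"))
WT=world(T);WS=world(S)
def crop(c,u0,u1,v0,v1,k=4): return cv2.resize(c["pixels"][v0:v1,u0:u1],None,fx=k,fy=k,interpolation=cv2.INTER_CUBIC)
a=np.zeros((600,800,3),np.uint8)
for (im,y,x) in((crop(T,190,280,135,210),0,0),(crop(T,345,400,170,230),0,380),(crop(S,265,355,110,185),300,0),(crop(S,285,360,230,290),300,380)):
    a[y:y+im.shape[0],x:x+im.shape[1]]=im
cv2.imwrite("pics/crops.png",a)
# body top plane
for n,W,sel in(("hot",WT,(slice(100,290),slice(120,290))),):
    w=W[sel];m=(abs(w[...,2]-.1)<.012)
    p=w[m][:,:2].astype(np.float32);r=cv2.minAreaRect(p*1000);print(n,r,len(p))
for n,W,sel in(("handle top",WT,(slice(165,235),slice(345,400))),("handle side",WS,(slice(230,290),slice(285,360)))):
    w=W[sel];m=(w[...,2]>.045)&(w[...,2]<.09)
    p=w[m][:,:2].astype(np.float32);r=cv2.minAreaRect(p*1000);print(n,r,cv2.boxPoints(r).tolist(),len(p),w[m][:,2].mean())
for n,W,sel in(("dial top",WT,(slice(165,205),slice(210,250))),("dial side",WS,(slice(110,150),slice(285,325)))):
    w=W[sel];m=(w[...,2]>.13)&(w[...,2]<.16)
    p=w[m][:,:2].astype(np.float32);r=cv2.minAreaRect(p*1000);print(n,r,len(p),w[m].mean(0))
E
```

```text
hot ((573.8930053710938, 272.2944641113281), (261.9186096191406, 423.05218505859375), 13.946691513061523) 10498
handle top ((566.681884765625, -261.6961669921875), (120.56920623779297, 71.6304931640625), 19.84398078918457) [[497.8191223144531, -248.47183227539062], [522.134765625, -315.8489074707031], [635.544677734375, -274.9205017089844], [611.22900390625, -207.54342651367188]] 272 0.058651432233496344
handle side ((564.7026977539062, -261.9278259277344), (121.69241333007812, 71.97997283935547), 20.076337814331055) [[495.1993713378906, -249.01150512695312], [519.9081420898438, -316.6177062988281], [634.2060546875, -274.8441467285156], [609.4972534179688, -207.23794555664062]] 365 0.05620474161693114
dial top ((600.9619750976562, 158.89707946777344), (15.689413070678711, 44.53572463989258), 51.83734893798828) 97 [0.60030687 0.15888445 0.14359357]
dial side ((598.6163940429688, 158.29837036132812), (19.650766372680664, 47.56425476074219), 55.13507080078125) 82 [0.59877455 0.15620835 0.13991114]
```

View pics/crops.png

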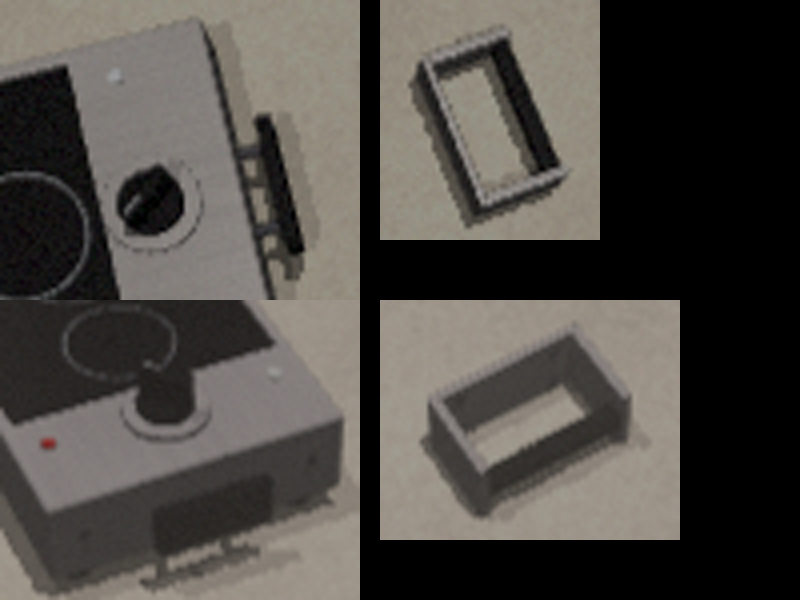

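The crops show the handle's black bar on the right (world -y) and its plate facing the hotplate. The dial bar is turned roughly 50° clockwise. Next I'll fit the hotplate's frame and the pad.

```bash
cat > hot.py <<'E'
import numpy as np,cv2
from h import *
def frame(W,sel):
    w=W[sel];m=(abs(w[...,2]-.1)<.008).astype(np.uint8)
    m=cv2.morphologyEx(m,cv2.MORPH_OPEN,np.ones((15,15)))
    p=w[m>0][:,:2].astype(np.float32)*1000;return cv2.minAreaRect(p)
E
python3 - <<'E'
from hot import *
for n,sel,ps in(("top",(slice(100,290),slice(120,290)),(slice(150,215),slice(250,275))),("side",(slice(70,190),slice(230,360)),(slice(140,185),slice(290,345)))):
    c=dict(np.load(f"pics/{n}0.npz"));W=world(c);r=frame(W,sel);print(n,r)
    a=np.radians(14 if r[2]<45 else 14);
    a=np.radians(r[2] if r[2]<45 else r[2]-90);X=np.array([np.cos(a),np.sin(a)]);Y=np.array([-X[1],X[0]]);C=np.array(r[0])
    w=W[sel];q=(w[...,:2]*1000-C);x=q@X;y=q@Y
    m=abs(w[...,2]-.1)<.008
    k=m&(abs(x)<100);print(" body y range",np.percentile(y[k&(y<0)],[0,.3,1]), "x",np.percentile(x[m&(abs(y)<120)],[.3,99.7]))
    w=W[ps];q=(w[...,:2]*1000-C);x=q@X;y=q@Y;z=w[...,2]
    dark=c["pixels"][ps].max(-1)<60
    k=(y<-r[1][1]/2-0 if r[2]<45 else y<-r[1][0]/2)&(y>-215)&(z>.045)&(z<.095)&dark&(abs(x)<70)
    k&=(y<-185)
    print(" pad",k.sum(),x[k].min(),x[k].max(),np.percentile(y[k],[0,5,50]),z[k].min(),z[k].max(), "mid world",C+X*(x[k].min()+x[k].max())/2+Y*np.percentile(y[k],5))
    print(" dial local",(np.array([600.5,158.6])-C)@X,(np.array([600.5,158.6])-C)@Y)
E
```

```text
top ((0.0, 0.0), (0.0, 0.0), 0.0)Traceback (most recent call last):
  File "<stdin>", line 8, in <module>
    return _quantile_unchecked(
        a, q, axis, out, overwrite_input, method, keepdims, weights)
    return _ureduce(a,
                    func=_quantile_ureduce_func,
    ...<5 lines>...
                    overwrite_input=overwrite_input,
                    method=method)
    r = func(a, **kwargs)
    result = _quantile(arr,
                       quantiles=q,
    ...<2 lines>...
                       out=out,
                       weights=wgt)
    slices_having_nans = np.isnan(arr[-1, ...])
                                  ~~~^^^^^^^^^
IndexError: index -1 is out of bounds for axis 0 with size 0
```

```bash
python3 -m jog '[{"dp":[3,-6,-3]},{"dp":[9,-12,-3]},{"dp":[15,-18,-3]},{"dp":[21,-24,-3]},{"dp":[27,-29,-3]},{"dp":[30,-32,-3]},{"dp":[32,-34,-3],"twist":10},{"dp":[32,-34,-3],"twist":20}]'; python3 -c "
from cell import env;o=env.get_obs();print(o['qpos'])"
```

```text
[78.09914562 18.434832   -4.01473138 83.16723709  1.29443419 78.54204048
 -3.25932773]validation failed for argument at $[0]...
```

```bash
sed -i 's/    m=cv2.morph/    m=cv2.morphologyEx(m,cv2.MORPH_CLOSE,np.ones((9,9)))\n    m=cv2.morph/; s/<.008/<.012/' hot.py
python3 - <<'E'
from hot import *
for n,sel,ps in(("top",(slice(100,290),slice(120,290)),(slice(150,215),slice(250,275))),("side",(slice(70,190),slice(230,360)),(slice(140,185),slice(290,345)))):
    c=dict(np.load(f"pics/{n}0.npz"));W=world(c);r=frame(W,sel);print(n,r)
    a=np.radians(r[2] if r[2]<45 else r[2]-90);X=np.array([np.cos(a),np.sin(a)]);Y=np.array([-X[1],X[0]]);C=np.array(r[0])
    w=W[ps];q=(w[...,:2]*1000-C);x=q@X;y=q@Y;z=w[...,2]
    k=(z>.05)&(z<.095)&(abs(x)<70)&(y<-185)&(y>-220)
    if k.any(): print(" pad",k.sum(),x[k].min(),x[k].max(),np.percentile(y[k],[0,5,50]),"mid world",C+X*(x[k].min()+x[k].max())/2+Y*np.percentile(y[k],5))
    d=np.array([600.5,158.6])-C;print(" dial local",d@X,d@Y)
E
python3 -m jog '[{"dp":[3,-6,-3],"twist":0,"fingers":1},{"dp":[9,-12,-3],"twist":0,"fingers":1},{"dp":[15,-18,-3],"twist":0,"fingers":1},{"dp":[21,-24,-3],"twist":0,"fingers":1},{"dp":[27,-29,-3],"twist":0,"fingers":1},{"dp":[30,-32,-3],"twist":0,"fingers":1},{"dp":[32,-34,-3],"twist":10,"fingers":1},{"dp":[32,-34,-3],"twist":20,"fingers":1}]'; python3 -c "
from cell import env;o=env.get_obs();print(o['qpos'])"
```

```text
top ((454.6453857421875, 212.77590942382812), (570.7501220703125, 412.0670471191406), 23.163061141967773)
 pad 31 49.68188081612601 69.66967284363254 [-196.15474227 -195.11597568 -190.41729631] mid world [586.25936999  56.86182585]
 dial local 112.78709238162138 -107.18054606267742
side ((572.2802734375, -180.3775634765625), (1537.274658203125, 302.2431945800781), 89.5975112915039)
 dial local 25.83781615617806 339.1674347045258
time_s: 1.1
tool_pos: [0.3814, -0.2293, 0.2524]
tool_rot: [180.0, 0.0, -7.5]
force: [0.4, -0.6, 0.5]
grip_width: 0.0872
grasp_force: 0.0
[ 58.21573121  -7.24800335 -27.77603469 106.88924713  -3.40994738
  79.54479517 -66.23651177]
```

```bash
python3 -m jog '[{"dp":[3,-6,0],"twist":-10.5,"fingers":1},{"dp":[6,-12,0],"twist":-21,"fingers":1},{"dp":[9,-18,0],"twist":-31.5,"fingers":1},{"dp":[11,-24,0],"twist":-42,"fingers":1},{"dp":[13,-30,0],"twist":-52.5,"fingers":1},{"dp":[14,-35,0],"twist":-63,"fingers":1},{"dp":[15,-38,0],"twist":-73.5,"fingers":1},{"dp":[16.6,-41.3,0],"twist":-84,"fingers":1}]'; python3 -c "
from cell import env;o=env.get_obs();print(o['qpos'])"
sed -i 's/    p=w\[m>0\]/    p=w[(m>0)\&(abs(w[...,2]-.1)<.012)]/' hot.py
python3 - <<'E'
from hot import *
for n,sel,ps in(("top",(slice(100,290),slice(120,290)),(slice(150,215),slice(250,275))),("side",(slice(70,190),slice(230,360)),(slice(140,185),slice(290,345)))):
    c=dict(np.load(f"pics/{n}0.npz"));W=world(c);r=frame(W,sel);print(n,r)
    a=np.radians(r[2] if r[2]<45 else r[2]-90);X=np.array([np.cos(a),np.sin(a)]);Y=np.array([-X[1],X[0]]);C=np.array(r[0])
    w=W[ps];q=(w[...,:2]*1000-C);x=q@X;y=q@Y;z=w[...,2]
    k=(z>.05)&(z<.095)&(abs(x)<70)&(y<-185)&(y>-220)
    if k.any(): print(" pad",k.sum(),x[k].min(),x[k].max(),np.percentile(y[k],[0,5,50]),"mid world",C+X*(x[k].min()+x[k].max())/2+Y*np.percentile(y[k],5))
    d=np.array([600.5,158.6])-C;print(" dial local",d@X,d@Y)
E
```

```text
time_s: 2.1
tool_pos: [0.5975, 0.1581, 0.2522]
tool_rot: [-180.0, 0.0, 77.1]
force: [-0.3, 0.0, 0.2]
grip_width: 0.0871
grasp_force: 0.0
[ 24.48599038  21.6585529  -54.17167234  83.98402365  17.53517795
  83.29696415 -42.68447685]
top ((578.727783203125, 252.82623291015625), (261.9186096191406, 382.9330749511719), 13.946691513061523)
 pad 96 -50.71618832508626 48.48282129563137 [-191.61638729 -191.46800494 -189.11837497] mid world [623.7914499   66.73348764]
 dial local -1.579933877567921 -96.69599889153457
side ((575.1064453125, 258.807861328125), (261.44549560546875, 398.85223388671875), 13.685746192932129)
 pad 315 -50.43823069875905 50.755385368614256 [-202.69204064 -200.45039061 -196.71986323] mid world [622.68636929  64.08617513]
 dial local 0.9637577981219074 -103.3707853434922
```

```bash
python3 -m jog '[{"dp":[0.1,0.3,2],"twist":-10,"fingers":1},{"dp":[0.1,0.3,4],"twist":-20,"fingers":1},{"dp":[0.1,0.3,6],"twist":-30,"fingers":1},{"dp":[0.1,0.3,7],"twist":-40,"fingers":1},{"dp":[0.1,0.3,7],"twist":-50,"fingers":1},{"dp":[0.1,0.3,7],"twist":-60,"fingers":1},{"dp":[0.1,0.3,7],"twist":-65,"fingers":1},{"dp":[0.1,0.3,7],"twist":-65,"fingers":0.7}]'
python3 - <<'E'
from cell import env
import cv2,numpy as np
print(env.get_obs()['qpos'])
ims=[]
for n,(u,v) in(("top",(180,130)),("side",(250,70))):
    c=env.read_camera(n);ims.append(cv2.resize(c["pixels"][v:v+120,u:u+120],None,fx=3.3,fy=3.3))
cv2.imwrite("pics/dial1.png",np.hstack(ims))
E
```

```text
time_s: 3.1
tool_pos: [0.6003, 0.1566, 0.182]
tool_rot: [-180.0, -0.0, 141.6]
force: [0.6, 0.9, 0.1]
grip_width: 0.0827
grasp_force: 0.0
[ 31.20886836  29.79705896 -65.10854744  89.06448897  27.32099648
  78.8036925   15.23089218]
```

View pics/dial1.png

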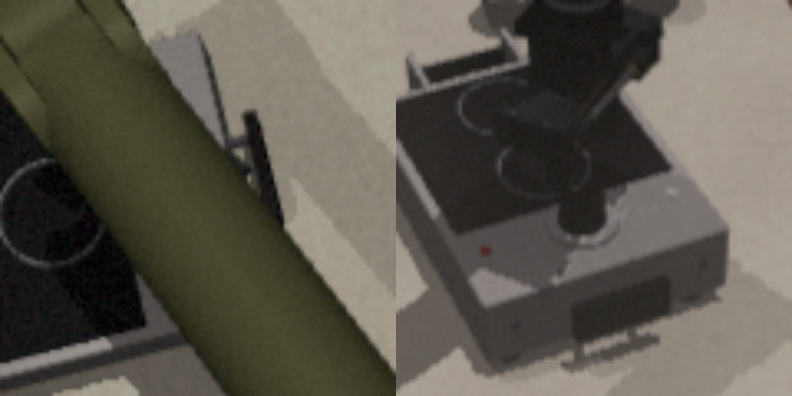

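In the picture the gripper is above the dial, which sits at about (585,215) in the side half, and the path is clear. Descending.

```bash
python3 -m jog '[{"dp":[0.1,0.1,2],"twist":0,"fingers":0.6},{"dp":[0.1,0.1,4],"twist":0,"fingers":0.6},{"dp":[0.1,0.1,5.5],"twist":0,"fingers":0.6},{"dp":[0.1,0.1,6.1],"twist":0,"fingers":0.6},{"dp":[0.1,0.1,6.1],"twist":0,"fingers":0},{"dp":[0.1,0.1,6.1],"twist":0,"fingers":0},{"dp":[0.1,0.1,6.1],"twist":0,"fingers":0},{"dp":[0.1,0.1,6.1],"twist":0,"fingers":0}]' 12
python3 -c "
from cell import env;o=env.get_obs();print(o['qpos'],o['wrist_torque'])"
```

```text
time_s: 4.2
tool_pos: [0.6006, 0.1583, 0.1219]
tool_rot: [180.0, 0.0, 141.7]
force: [-0.5, 0.3, 1.0]
grip_width: 0.0201
grasp_force: 0.0
[ 29.80040249  32.58290077 -62.93250829  92.97367279  30.08043682
  73.20863979  13.25576578] [ 0.0411888  -0.12744805  0.03378052]
```

```bash
python3 -m jog '[{"dp":[0,0,0],"twist":0,"fingers":0},{"dp":[0,0,0],"twist":0,"fingers":0},{"dp":[0,0,0],"twist":0,"fingers":0}]'; python3 -m jog '[{"dp":[0,0,0],"twist":-8,"fingers":0},{"dp":[0,0,0],"twist":-16,"fingers":0},{"dp":[0,0,0],"twist":-24,"fingers":0},{"dp":[0,0,0],"twist":-32,"fingers":0},{"dp":[0,0,0],"twist":-40,"fingers":0},{"dp":[0,0,0],"twist":-46,"fingers":0}]'
python3 -c "
from cell import env;o=env.get_obs();print(o['qpos'],o['wrist_torque'])"
```

```text
time_s: 4.58
tool_pos: [0.602, 0.16, 0.122]
tool_rot: [179.7, 0.1, 141.7]
force: [4.5, 4.7, -3.4]
grip_width: 0.014
grasp_force: 12.0
time_s: 5.32
tool_pos: [0.6024, 0.1617, 0.122]
tool_rot: [179.6, 0.4, -172.0]
force: [6.8, 8.3, -6.7]
grip_width: 0.014
grasp_force: 12.0
[ 34.06887397  38.47599761 -71.90111892  92.81551374  37.35823392
  76.1192899   54.69184877] [ 1.67495951 -1.62364628 -0.03725737]
```

```bash
python3 -m jog '[{"dp":[0,0.3,0],"twist":-3,"fingers":0},{"dp":[0,0.3,0],"twist":-6,"fingers":0},{"dp":[0,0.3,0],"twist":-9,"fingers":0},{"dp":[0,0.3,0],"twist":-9,"fingers":0}]'
python3 -c "
from cell import env;o=env.get_obs();print(o['qpos'],o['wrist_torque'])"
```

```text
time_s: 5.82
tool_pos: [0.6021, 0.162, 0.122]
tool_rot: [179.9, 0.3, -163.3]
force: [5.0, 2.8, -1.4]
grip_width: 0.0144
grasp_force: 12.0
[ 34.36177179  39.52253254 -73.16237335  92.71359298  38.7008252
  76.96887439  62.42425467] [ 0.70981954 -1.27784986 -0.29279055]
```

```bash
python3 -m jog '[{"dp":[-0.2,0,0],"twist":-3,"fingers":0},{"dp":[-0.2,0,0],"twist":-3,"fingers":0},{"dp":[-0.2,0,0],"twist":-3,"fingers":0}]'
python3 -c "
from cell import env;o=env.get_obs();print(o['qpos'],o['wrist_torque'])"
python3 -m jog '[{"dp":[0,0,0],"twist":3,"fingers":0},{"dp":[0,0,0],"twist":3,"fingers":0.6},{"dp":[0,0,0],"twist":3,"fingers":0.6},{"dp":[0,0,0],"twist":3,"fingers":0.6},{"dp":[0,0,0],"twist":3,"fingers":0.6},{"dp":[0,0,-3],"twist":3,"fingers":0.6},{"dp":[0,0,-8],"twist":3,"fingers":0.6},{"dp":[0,0,-12],"twist":3,"fingers":0.6}]'
python3 -c "
from cell import env;o=env.get_obs();print(o['qpos'],o['wrist_torque'])"
```

```text
time_s: 6.2
tool_pos: [0.6022, 0.162, 0.1219]
tool_rot: [180.0, 0.1, -160.4]
force: [0.3, 0.5, 2.1]
grip_width: 0.0156
grasp_force: 12.7
[ 34.27800008  39.99275479 -73.46649921  92.48432881  39.13829917
  77.4808032   65.13408752] [ 0.31796243 -0.18907514 -0.32980179]
time_s: 7.2
tool_pos: [0.6019, 0.1621, 0.2432]
tool_rot: [180.0, 0.0, -163.3]
force: [-0.1, 0.3, -0.4]
grip_width: 0.0521
grasp_force: 0.0
[ 34.70085999  33.29014962 -75.58326477  83.74540269  32.1526478
  87.3928083   66.92151415] [ 0.121468   -0.09826038 -0.04294362]
```

```bash
python3 -m jog '[{"dp":[2,-5,0],"twist":0,"fingers":0.6},{"dp":[4,-10.5,0],"twist":0,"fingers":0.6},{"dp":[6,-16,0],"twist":0,"fingers":0.6},{"dp":[8,-22,0],"twist":-3,"fingers":0.6},{"dp":[10,-28,0],"twist":-3,"fingers":0.6},{"dp":[12.5,-34,3],"twist":-3,"fingers":0.6},{"dp":[14.5,-39.5,5],"twist":-3,"fingers":0.6},{"dp":[15.3,-42.3,6],"twist":-3,"fingers":0.6}]'
cat > meas.py <<'E'
from cell import env
import cv2,numpy as np,sys
from h import *
o=env.get_obs();print(np.round(o['qpos'],1),np.round(o['tool_pos'],4),np.round(o['tool_rot'],1),np.round(o['force'],1),np.round(o['wrist_torque'],2))
E
python3 - <<'E'
from meas import *
for n,(u,v) in(("top",(300,130)),("side",(250,180))):
    c=env.read_camera(n);np.savez(f"pics/{n}1.npz",**c)
    im=cv2.resize(c["pixels"][v:v+120,u:u+120],None,fx=3.3,fy=3.3)
    a=im if n=="top" else np.hstack([a,im])
cv2.imwrite("pics/hand1.png",a)
E
```

```text
time_s: 8.2
tool_pos: [0.5755, -0.2915, 0.1799]
tool_rot: [180.0, -0.1, -160.5]
force: [1.0, -0.4, 0.6]
grip_width: 0.0523
grasp_force: 0.0
[ 72.7  37.  -70.8  85.4  35.   82.4 110.5] [ 0.5755 -0.2915  0.1799] [ 1.800e+02 -1.000e-01 -1.605e+02] [ 1.  -0.4  0.6] [ 0.05 -0.15 -0.02]
```

View pics/hand1.png

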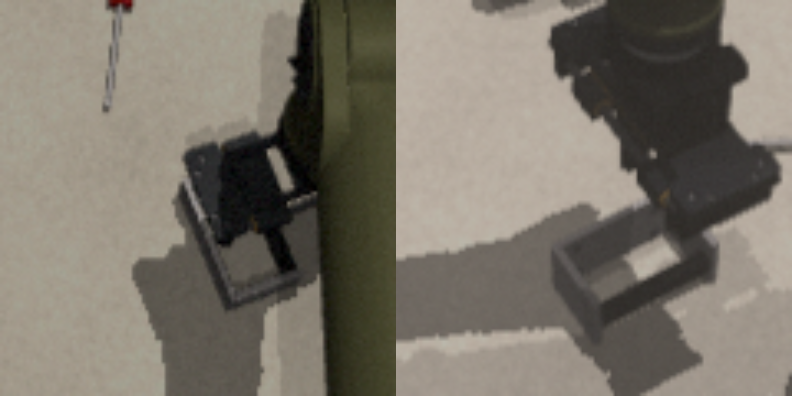

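The picture shows the gripper above the handle, aligned with it and clear of its neighbours. Descending and gripping.

```bash
python3 -m jog '[{"dp":[-0.3,0.4,4],"twist":0,"fingers":0.55},{"dp":[-0.3,0.4,8],"twist":0,"fingers":0.55},{"dp":[-0.3,0.4,12],"twist":0,"fingers":0.55},{"dp":[-0.3,0.4,15],"twist":0,"fingers":0.55},{"dp":[-0.3,0.4,16.7],"twist":0,"fingers":0.55},{"dp":[-0.3,0.4,16.7],"twist":0,"fingers":0.55}]' 40; python3 -m jog '[{"dp":[0,0,0],"twist":0,"fingers":0.3},{"dp":[0,0,0],"twist":0,"fingers":0.1},{"dp":[0,0,0],"twist":0,"fingers":0},{"dp":[0,0,0],"twist":0,"fingers":0},{"dp":[0,0,0],"twist":0,"fingers":0},{"dp":[0,0,0],"twist":0,"fingers":0}]'; python3 -c "from meas import *"
```

```text
time_s: 9.05
tool_pos: [0.5781, -0.2818, 0.014]
tool_rot: [179.9, -0.0, -160.2]
force: [-0.6, -0.2, 0.9]
grip_width: 0.0478
grasp_force: 0.0
time_s: 9.8
tool_pos: [0.5788, -0.2835, 0.0151]
tool_rot: [-179.9, 0.0, -160.3]
force: [-0.2, -3.3, 3.7]
grip_width: 0.0136
grasp_force: 40.0
[ 68.8  45.1 -63.4  94.3  43.   68.3 104.9] [ 0.5788 -0.2835  0.0151] [-179.9    0.  -160.3] [-0.2 -3.3  3.7] [-0.43 -0.14  0.14]
```

```bash
python3 -m jog '[{"dp":[0,0,-2],"twist":0,"fingers":0},{"dp":[0,0,-4.5],"twist":0,"fingers":0},{"dp":[-3,4,-4.5],"twist":0,"fingers":0},{"dp":[-6,8,-4.5],"twist":2,"fingers":0},{"dp":[-9,12.5,-4.5],"twist":4,"fingers":0},{"dp":[-12,17,-4.5],"twist":6,"fingers":0},{"dp":[-14.5,20,-4],"twist":6,"fingers":0},{"dp":[-15.4,21.3,-3.6],"twist":6,"fingers":0}]';python3 -m jog '[{"dp":[0,0,0],"twist":0,"fingers":0},{"dp":[0,0,0],"twist":0,"fingers":0},{"dp":[0,0,0],"twist":0,"fingers":0}]'
cat > rel.py <<'E'
from meas import *
for n,(u,v) in(("top",(200,130)),("side",(250,100))):
    c=env.read_camera(n);np.savez(f"pics/{n}2.npz",**c)
    im=cv2.resize(c["pixels"][v:v+130,u:u+130],None,fx=3,fy=3)
    a=im if n=="top" else np.hstack([a,im])
cv2.imwrite(f"pics/{sys.argv[1]}.png",a)
E
python3 rel.py pre
```

```text
time_s: 10.8
tool_pos: [0.6522, -0.0259, 0.0523]
tool_rot: [179.9, 0.1, -166.0]
force: [0.0, -0.1, -1.9]
grip_width: 0.0132
grasp_force: 40.0
time_s: 11.18
tool_pos: [0.6515, -0.0327, 0.0505]
tool_rot: [-179.9, -0.0, -166.5]
force: [0.0, -0.0, -0.6]
grip_width: 0.0138
grasp_force: 40.0
[ 45.   42.8 -63.3  91.7  40.   71.   77.6] [ 0.6515 -0.0327  0.0505] [-179.9   -0.  -166.5] [ 0.  -0.  -0.6] [ 0.03 -0.11  0.04]
```

View pics/pre.png

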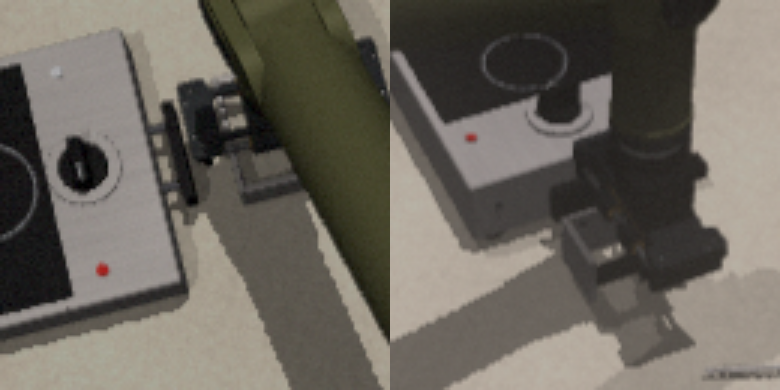

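The dial bar now lies along the hotplate's x. The handle is held about 40 mm from the pad, and its -x cheek is visible in both views (about (270,190) in the top half and (590,240) in the side half). I'll measure the handle's end against the pad's centre.

```bash
python3 - <<'E'
from meas import *
a=np.radians(13.8);X=np.array([np.cos(a),np.sin(a)]);Y=np.array([-X[1],X[0]])
for n,C in(("top",(623.8,66.7)),("side",(622.7,64.1))):
    c=dict(np.load(f"pics/{n}2.npz"));W=world(c);q=W[...,:2]*1000-np.array(C);x=q@X;y=q@Y;z=W[...,2]*1000
    m=(x>-90)&(x<-25)&(y<-15)&(y>-130)&(z>40)&(z<115)
    m=m&(x<-40)
    p=np.c_[x[m],y[m],z[m]];print(n,len(p),np.round(np.percentile(p,[0,2,50,98,100],axis=0),1).tolist())
    t=p[p[:,2]>85];print(" top rim",len(t),np.round(np.percentile(t,[0,3,50,97,100],axis=0),1).tolist())
    if len(t)>5:
        A=np.c_[t[:,:2],np.ones(len(t))];print(" plane",np.linalg.lstsq(A,t[:,2],rcond=None)[0])
        print(cv2.fitLine(t[t[:,0]<-50][:,:2].astype(np.float32),cv2.DIST_L2,0,.01,.01).ravel())
E
```

```text
[ 45.   42.8 -63.4  91.7  40.   71.   77.6] [ 0.6515 -0.0318  0.0505] [-180.    -0.  -166.4] [ 0.1 -0.3 -2.3] [ 0.08 -0.15  0.01]
top 145 [[-61.7, -102.2, 42.2], [-61.3, -100.2, 44.7], [-59.5, -68.7, 88.2], [-42.2, -42.1, 102.6], [-40.6, -41.5, 104.0]]
 top rim 81 [[-61.5, -100.1, 85.6], [-60.9, -97.9, 86.3], [-57.2, -66.6, 96.0], [-43.2, -42.2, 102.8], [-41.0, -41.5, 104.0]]
 plane [ 2.02983415e-01 -1.67947443e-02  1.05827860e+02]
[ 2.0868650e-02  9.9978220e-01 -5.7460052e+01 -6.9929428e+01]
side 237 [[-62.4, -112.5, 40.1], [-61.9, -110.5, 41.6], [-59.5, -81.0, 75.5], [-40.7, -40.6, 98.1], [-40.3, -37.0, 99.9]]
 top rim 89 [[-61.8, -109.8, 85.3], [-61.2, -108.7, 85.7], [-58.0, -70.3, 94.0], [-42.5, -40.4, 98.4], [-40.3, -39.5, 99.9]]
 plane [-1.03582732e-02 -6.16379594e-03  9.19703461e+01]
[ 1.5017544e-03  9.9999887e-01 -5.7952255e+01 -7.6533249e+01]
```

```bash
python3 -m jog '[{"dp":[0,1,0],"twist":0,"fingers":0},{"dp":[0,2,0],"twist":0,"fingers":0},{"dp":[0,2.7,0],"twist":0,"fingers":0},{"dp":[0,3.3,0],"twist":0,"fingers":0},{"dp":[0,3.8,0],"twist":0,"fingers":0},{"dp":[0,4.1,0],"twist":0,"fingers":0},{"dp":[0,4.3,0],"twist":0,"fingers":0},{"dp":[0,4.3,0],"twist":0,"fingers":0}]';python3 -m jog '[{"dp":[0,0,0],"twist":0,"fingers":0},{"dp":[0,0,0],"twist":0,"fingers":0}]'; python3 -c "from meas import *"
```

```text
time_s: 12.28
tool_pos: [0.6417, 0.0102, 0.0505]
tool_rot: [-179.9, -0.0, -166.4]
force: [0.9, -4.4, -1.1]
grip_width: 0.0134
grasp_force: 40.0
time_s: 12.52
tool_pos: [0.6416, 0.0108, 0.0505]
tool_rot: [-179.9, -0.0, -166.3]
force: [-0.3, -5.0, -1.0]
grip_width: 0.014
grasp_force: 40.0
[ 42.3  41.9 -63.9  93.3  39.6  70.4  73.7] [0.6416 0.0108 0.0505] [-179.9   -0.  -166.3] [-0.3 -5.  -1. ] [-0.91 -0.3   0.02]
```

```bash
python3 -m jog '[{"dp":[0,0.2,0],"twist":0,"fingers":0},{"dp":[0,0.4,0],"twist":0,"fingers":0},{"dp":[0,0.6,0],"twist":0,"fingers":0},{"dp":[0,0.65,0],"twist":0,"fingers":0},{"dp":[0,0.65,0],"twist":0,"fingers":0},{"dp":[0,0.65,0],"twist":0,"fingers":0}]';python3 -m jog '[{"dp":[0,0,0],"twist":0,"fingers":0},{"dp":[0,0,0],"twist":0,"fingers":0},{"dp":[0,0,0],"twist":0,"fingers":0},{"dp":[0,0,0],"twist":0,"fingers":0}]'; python3 -c "from meas import *"; python3 rel.py press
```

```text
time_s: 13.28
tool_pos: [0.6406, 0.0147, 0.0505]
tool_rot: [-179.8, -0.0, -166.4]
force: [1.6, -8.8, -1.0]
grip_width: 0.0138
grasp_force: 40.0
time_s: 13.78
tool_pos: [0.6406, 0.0147, 0.0505]
tool_rot: [-179.8, -0.0, -166.4]
force: [1.5, -9.4, -0.2]
grip_width: 0.0133
grasp_force: 40.0
[ 41.9  41.7 -63.9  93.5  39.7  70.4  73.1] [0.6406 0.0147 0.0505] [-179.8   -0.  -166.4] [ 1.5 -9.4 -0.2] [-1.69 -0.42  0.11]
[ 41.9  41.7 -63.9  93.5  39.7  70.4  73.1] [0.6406 0.0147 0.0505] [-179.8   -0.  -166.4] [ 1.5 -9.4 -0.2] [-1.69 -0.42  0.11]
```

View pics/press.png

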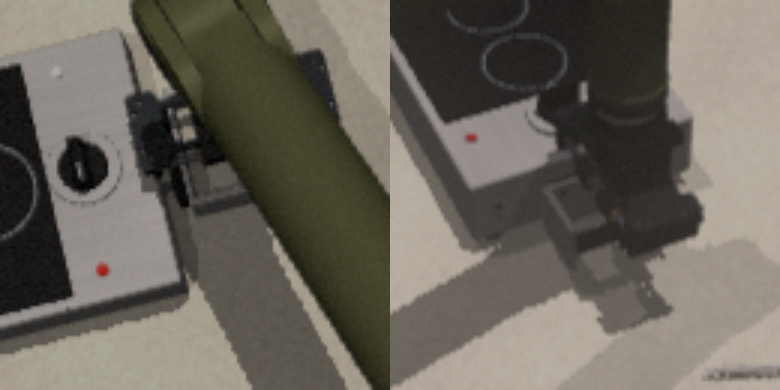

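The picture shows the plate against the pad and the dial still off. One last numeric check before handing in.

```bash
python3 - <<'E'
from meas import *
a=np.radians(13.8);X=np.array([np.cos(a),np.sin(a)]);Y=np.array([-X[1],X[0]])
for n,C in(("top",(623.8,66.7)),("side",(622.7,64.1))):
    c=dict(np.load(f"pics/{n}2.npz"));W=world(c);q=W[...,:2]*1000-np.array(C);x=q@X;y=q@Y;z=W[...,2]*1000
    m=(x>-75)&(x<-53)&(y<5)&(y>-80)&(z>40)&(z<110)
    p=np.c_[x[m],y[m],z[m]];print(n,len(p),np.round(np.percentile(p,[0,2,50,98,100],axis=0),1).tolist())
    for lo,hi in((-60,-40),(-35,-15),(-15,6)):
        k=(p[:,1]>lo)&(p[:,1]<hi);print(lo,k.sum(),np.round(np.percentile(p[k,2],[90,97]),1),np.round(np.percentile(p[k,0],[3]),1)) if k.any() else 0
E
```

```text
[ 41.9  41.7 -63.9  93.5  39.7  70.4  73.1] [0.6406 0.0147 0.0505] [-179.8   -0.  -166.4] [ 1.9 -8.8 -1.1] [-1.68 -0.43  0.06]
top 118 [[-60.9, -50.1, 40.4], [-60.7, -48.7, 42.0], [-59.3, -22.7, 84.0], [-53.3, 2.9, 103.1], [-53.0, 4.1, 105.8]]
-60 21 [ 99.2 102.9] [-60.6]
-35 42 [ 99.  102.5] [-60.2]
-15 43 [ 99.9 102.9] [-60.7]
side 162 [[-61.7, -65.1, 40.1], [-61.0, -62.5, 42.2], [-59.2, -33.3, 73.6], [-54.4, 4.4, 97.9], [-53.1, 4.7, 100.9]]
-60 50 [95.5 96.8] [-60.8]
-35 42 [96.3 96.7] [-61.1]
-15 43 [97.4 98.1] [-60.9]
```

```bash
python3 -c "
from cell import env
print(env.sign_off())"
```

```text
the job is handed in; nothing more can be done
None
```

The hotplate dial is turned off, and the arm is still gripping the handle, holding its plate level and centred on the pad with a steady push of about 9.5 N; the job is handed in, but the hand-in returned no verdict.

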